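# Hang the open moisture tin on the drying hook

## Robot

A 6-joint arm with a two-finger parallel gripper is mounted at the origin on a cart in front of the work surface, level with it; the furniture and walls round the work are solid. World frame = base frame: x ahead of the robot, y to its left, z up, the work surface at z = 0. Lengths are in mm, angles in rad, forces in N, time in s.
With the tool pointing down it reaches from about 375 to 900 mm from the base axis. Payload 3.1 kg.
Tool frame: the origin (TCP) lies at the very end of the fingers, on their centre line; the grasp point (between the pads) lies 19 mm behind it (tcp_to_grasp is the distance from the TCP to the grasp point, in mm); z points along the fingers, y is the line along which they close (so a half turn about z gives the same grasp; the last joint's range is limited). The gripper opens to 87 mm and grips with 3 to 60 N. Pads are 19 mm wide; open, the fingers measure 117 mm over their backs; the gripper's body (75 mm by 190 mm) begins 51 mm behind the grasp point.
Start: joints at [-1.502, 0.527, 1.433, -0, 1.181, -0.178], TCP at [152.714, -606.032, 222.548] pointing down, gripper open.
Joint ranges: [-3.08, 3.08], [-0.75, 2.2], [0.22, 2.44], [-1.43, 4.57], [0, 2.65], [-2.85, 2.85]. Speed limits (rad/s): [2.79, 2.79, 3.14, 3.14, 3.14, 3.14].

## Interface

Orientations are given as a rotation vector (axis times angle).
In Python, from workcell import state, read_camera, hand_in, recognise, cut_out, tcp_to_grasp gives the robot as it stands.
- The arm moves only by the tool carry_out, never from a script. Its argument "plan" is a list of rows, each a list of 7 numbers: the shift along the tool's x, y, z normalised to -1 to 1, where 1 is 30 mm, then the turn, a rotation vector about the tool's x, y, z normalised to -1 to 1, where 1 is 6 degrees, then the opening, from 0 (shut) to 1 (fully open). In form: [[tx, ty, tz, rx, ry, rz, gripper], ...]. A call has 1 to 5 rows; each row shifts and turns the commanded pose from where the row before left it, along the tool's axes as they then stand; what a row does not reach is not made up. A row lasts 1/10 s, in which the tool goes at most 50 mm and 8.59 degrees, less where a joint would pass 70% of its speed; a pose out of reach is approached as far as the arm can. A call with a number of a shift or a turn outside -1 to 1 is refused whole. A call with a gripper value outside its range is refused whole. The fingers move at their own pace and stop on an object; the grip force is fixed at half the most. Time passes only in rows, so rows that do not move let the fingers close. It gives the time, the measured TCP pose, the force, the opening and the grip force at its end, in the units of the state.
- state(): the state, without advancing time (a new reading comes with each control period).
- read_camera(name): name is "scene" or "top" or "wrist"; returns a dict with "image" (400x640x3 uint8, red, green, blue), "mtx" (3x3 intrinsics, pixels), "eye" and "rotation" of the camera in the world; the wrist camera has in their place "tool_from_camera" (4x4, takes a point from camera to tool coordinates, whose origin is the TCP and whose axes are the flange's). Camera axes: x right, y up, looking along -z (the intrinsics and any distortion apply to the point x, -y, -z); pixel columns grow to the right and rows downward; lengths in mm; the calibration is good to about 2 mm. A picture is of the moment at which its call begins: read the wrist's pose just before it. There is no depth.
- hand_in(): hands the job in; it is judged then, once.
Trained networks look in a picture, given as the dict that the camera call returned (one of the last four; its "shot" number tells which), for a name from the list of things; names that differ only in an ending like _2 or _b are one class to them, and where a whole thing is asked for, a point or a joint stands for the part that bears it (a point fixed in the world has none). Each returns a list of dicts, best first, with "p" (0 to 1); they miss things now and then, are a little off and sometimes report something else, mostly with a low value. They report only what shows in the picture. A call takes as long as a camera call. They do not tell look-alikes from the thing itself.
- recognise(picture, name): "position" ([x, y, z] in mm, in world coordinates, good to about 4 mm: the middle of the surface that is visible of it).
- cut_out(picture, name): "region" (400x640 bool, what is visible of it).
The state is a dict: "t": time; "qpos": joint angles; "dq": joint speeds; "tau": joint torques, N m; "tool_pos": TCP position; "tcp_rot": TCP orientation; "ft_force": force on the tool from outside, world axes, zero at the start; "moment": the same for the moment, N m; "grip_width": finger opening in mm; "grip_force": force on a finger pad.
Only numpy, scipy, OpenCV 4.12 (cv2) and the standard library are available. Lean on these libraries where they do the work, as an engineer would, in place of code of your own. Each camera call takes 0.05 s, during which the arm holds its last target. There are 200 camera calls.

## Task

Hang the open tin of soil by its wire handle on the hook of the stand, so that it can air-dry: the handle's top bar resting in the bend of the hook, the tin hanging free and still. Keep the tin upright all the way so that no soil is spilt, and leave the lidded tin with the same kind of handle standing where it is.

Things in the scene. Friction and masses are not known exactly. Their poses are not given: they have to be found in the camera images.
- tin_open: the open, lidless round metal tin with brown soil in it, 61 mm across, 34 mm high, with a rigid upright steel handle over it, 0.11 to 0.21 kg in all. Origin at the centre of its underside, z up. The handle stands in the tin's own y-z plane: wire legs outside the walls at y = +-35 mm, z = 22 to 38, slanting in to y = +-20.5 at z = 58. Half a turn makes no difference
- bail_grip (a point): where the open tin's handle is best gripped, midway between its two upright flat straps, 80 mm above the tin's underside, tin's axes. The straps run from z = 58 to 97 mm, are 12 mm wide along x, 3 mm thick, 44 mm over their outer faces (y = +-22), 38 mm apart inside. Fingers closing along y on the outer faces leave the space under the top bar free for the hook
- bail_top (a point): the middle of the open tin's top bar, on the bar's centre line, 108 mm above the tin's underside; same axes as the tin. The bar is round, 6 mm thick, runs along y and is slightly peaked: centre line at z = 97 mm at the straps, 108 in the middle
- tin_lidded: the other tin, closed with a lid, 64 mm across and 37 mm high, with the same handle (top bar 108 mm above its underside); loose; origin at the centre of its underside. It is to stay where it stands
- hook_stand: hook stand, fixed: grey base 150 x 100 x 12 mm, post 14 mm thick, clamp block 26 x 24 x 24 mm on top (top z = 207 mm) with a small knob 34 mm out to +y. From the block a round hook arm, 8 mm thick, runs along the stand's own -x (about toward the robot): level at z = 195 for 62 mm, down into a bend, up to a tip 114 mm from the post axis, top at z = 214. Origin under the post axis
- hook_seat (a point): where the centre of the tin's top bar lies when it hangs in the bend of the hook: 90 mm from the post axis along the stand's own -x, 187 mm above the bench, 27 mm below the top of the hook's tip. Stand's axes: the bar lies across the hook (along the stand's y), passes over the tip toward the stand's +x and is then lowered into the bend
Not all that is in view belongs to the job. What is shaped like the tin_open but green is not meant.

How it is judged:
By the outcome, as a careful person would: the job done as asked, in the order asked, and still so for the second after the job is handed in, with the robot touching nothing.
It also fails if it takes over 43 s, if anything falls off the work surface, if the arm or the gripper's body presses on something with over 40 N, if the wrist force passes 120 N, or if a joint passes its speed limit or range.

## Working session

There is one attempt and no reset: what is moved stays moved. The work goes in short steps, Python scripts to look and compute and a tool call to move; the robot and the scene stay as the last step left them, time stands still between calls to the robot, and variables do not carry over. Pictures are saved under pics/ and viewed, at most 10 in all, crops included, and the job is handed in when it is done.

Besides the shell and the picture viewer there is one more tool, called after "Emit:" by a JSON object that holds its "method" and its "body", one argument or row to a line. carry_out: Moves the arm, as the interface text tells. Scaled input: -1 to 1 covers 30 mm each way for a shift and 6 degrees each way for a turn. Its arguments: {"type":"object","properties":{"plan":{"type":"array"}},"required":["plan"]}

```bash
ls; mkdir -p pics
python3 - <<'E'
from workcell import *
import cv2,numpy as np
s=state();print(s['t'],s['tool_pos'],s['tcp_rot'],s['grip_width'])
for c in('scene','top'):
    p=read_camera(c);cv2.imwrite(f'pics/{c}.png',p['image'][:,:,::-1])
    print(c,np.round(p['eye']),np.round(p['rotation'],3).tolist(),np.round(p['mtx'],1).tolist())
    for n in('tin_open','tin_lidded','hook_stand','bail_top'):
        for f in (recognise(p,n)):
            print(n,round(f['p'],2),np.round(f['position']))
        for f in cut_out(p,n):
            ys,xs=np.where(f['region']);print('  cut',round(f['p'],2),xs.min(),xs.max(),ys.min(),ys.max())
E
```

```text
pics
0.0 [ 152.65605985 -605.33064861  221.57124728] [-3.11557468e+00 -3.86425959e-01 -1.61791858e-04] 86.76221530093187
scene [ 28. 530. 905.] [0.356, -0.898, -2.285] [[364.2, 0.0, 313.7], [0.0, 364.2, 197.8], [0.0, 0.0, 1.0]]
tin_open 0.89 [ 428. -214.   28.]
tin_open 0.57 [ 535. -189.   24.]
  cut 0.88 336 353 168 198
  cut 0.64 366 384 177 207
tin_lidded 0.68 [454. 181.  36.]
tin_lidded 0.44 [642. -55.  10.]
  cut 0.67 275 297 249 283
  cut 0.91 273 320 144 218
bail_top 0.79 [ 426. -213.   26.]
bail_top 0.78 [ 535. -186.   21.]
  cut 0.72 366 384 178 207
  cut 0.68 336 353 167 197
top [ 431.  -41. 1261.] [0.086, -0.068, -1.576] [[394.6, 0.0, 308.8], [0.0, 394.6, 200.6], [0.0, 0.0, 1.0]]
tin_open 0.66 [ 429. -218.   21.]
tin_open 0.66 [ 364. -311.   25.]
tin_open 0.63 [ 539. -189.   22.]
  cut 0.88 389 414 252 271
  cut 0.85 348 371 196 215
  cut 0.6 357 382 231 250
tin_lidded 0.76 [458. 175.  36.]
  cut 0.71 232 254 223 241
hook_stand 0.85 [638. -55.  15.]
  cut 0.6 298 337 148 200
bail_top 0.82 [ 431. -219.   25.]
bail_top 0.8 [ 533. -195.   26.]
bail_top 0.69 [ 367. -310.   20.]
  cut 0.8 389 413 252 271
  cut 0.67 358 382 231 249
  cut 0.52 348 372 196 215
```

Run:
```python
import cv2,numpy as np
a=cv2.imread('pics/top.png')[130:290,220:430]
b=cv2.imread('pics/scene.png')[120:290,260:440]
cv2.imwrite('pics/a.png',cv2.resize(a,None,fx=3.7,fy=3.7,interpolation=cv2.INTER_CUBIC))
cv2.imwrite('pics/b.png',cv2.resize(b,None,fx=3.5,fy=3.5,interpolation=cv2.INTER_CUBIC))
```

```text
(no output)
```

View pics/a.png

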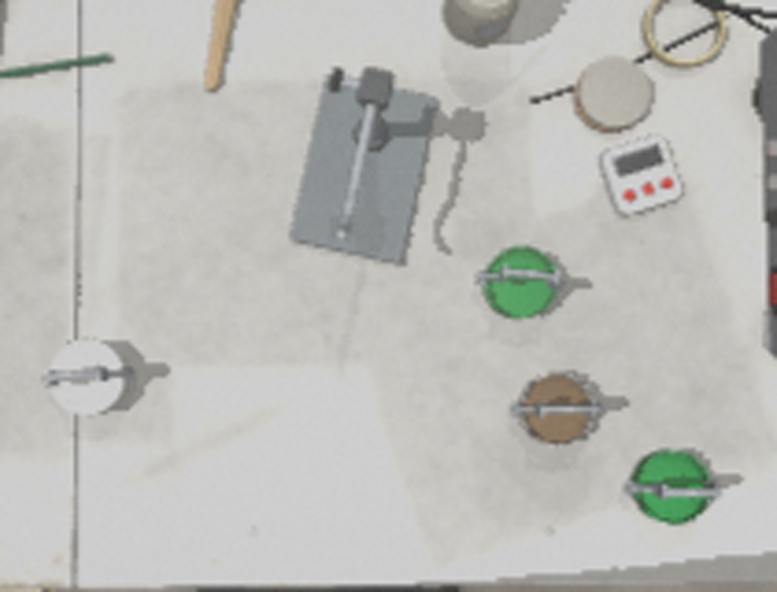

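View pics/b.png

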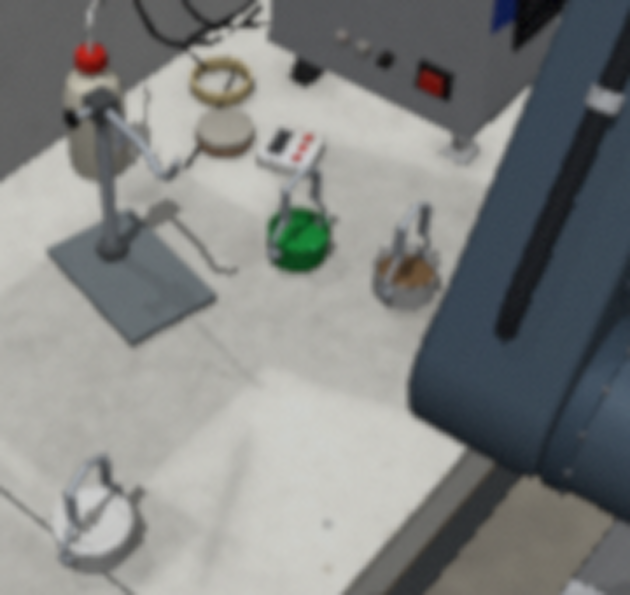

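```bash
cat > h.py <<'E'
from workcell import *
import cv2,numpy as np
from scipy.spatial.transform import Rotation as R
def pose(p,s=None):
    if 'eye' in p:
        r=np.array(p['rotation']);return np.array(p['eye']),(R.from_rotvec(r).as_matrix() if r.size==3 else r)
    T=np.array(p['tool_from_camera']);Rt=R.from_rotvec(s['tcp_rot']).as_matrix()
    return Rt@T[:3,3]+s['tool_pos'],Rt@T[:3,:3]
def ray(p,u,v,z,s=None):
    e,M=pose(p,s);k=p['mtx'];d=M@[(u-k[0,2])/k[0,0],-(v-k[1,2])/k[1,1],-1]
    return e+d*(z-e[2])/d[2]
def proj(p,X,s=None):
    e,M=pose(p,s);c=M.T@(np.array(X)-e);k=p['mtx'];return k[0,2]+k[0,0]*c[0]/-c[2],k[1,2]-k[1,1]*c[1]/-c[2]
E
python3 - <<'E'
from h import *
p=read_camera('top')
for n,u,v,z in(('block',376,80,207),('tip',343,232,212),('base1',292,240,12),('base2',404,263,12),('base3',438,98,12),('base4',335,75,12),('bailL',515,409,97),('bailR',603,409,97),('bailM',558,409,108),('tin',557,413,25),('g1',520,283,30),('g2',672,488,30)):
    print(n,np.round(ray(p,220+u/3.7,130+v/3.7,z),1))
E
```

```text
block [668.3 -65.1 207. ]
tip [555.5 -40.  212. ]
base1 [572.5   4.1  12. ]
base2 [551.9 -92.1  12. ]
base3 [ 695.7 -123.3   12. ]
base4 [716.8 -33.9  12. ]
bailL [ 426.9 -175.3   97. ]
bailR [ 426.4 -244.9   97. ]
bailM [ 426.7 -207.7  108. ]
tin [ 423.  -218.8   25. ]
g1 [ 532.5 -189.2   30. ]
g2 [ 360.4 -312.3   30. ]
```

Emit:
{"method": "carry_out", "body": {
  "plan": [
    [0.9, -0.8, 0, 0, 0, 0, 1],
    [0.9, -0.8, 0, 0, 0, 0, 1],
    [0.9, -0.8, 0, 0, 0, 0, 1],
    [0.9, -0.8, 0, 0, 0, 0, 1],
    [0.9, -0.8, 0, 0, 0, 0, 1]
  ]
}}

```text
t: 1.45
tool_pos: [255.0, -455.6, 222.7]
tcp_rot: [3.117, 0.386, 0.0]
ft_force: [-0.1, 0.0, -0.2]
grip_width: 86.8
grip_force: 0.0
```

Emit:
{"method": "carry_out", "body": {
  "plan": [
    [0.9, -0.8, 0, 0, 0, 0, 1],
    [0.9, -0.8, 0, 0, 0, 0, 1],
    [0.9, -0.8, 0, 0, 0, 0, 1],
    [0.9, -0.8, 0, 0, 0, 0, 1],
    [0.9, -0.8, 0, 0, 0, 0, 1]
  ]
}}

```text
t: 1.95
tool_pos: [356.7, -306.2, 222.8]
tcp_rot: [3.117, 0.386, 0.001]
ft_force: [0.2, 0.1, 0.1]
grip_width: 86.8
grip_force: 0.0
```

Emit:
{"method": "carry_out", "body": {
  "plan": [
    [0.9, -0.6, 0, 0, 0, 0, 1],
    [0.3, 0, 0, 0, 0, 0.78, 1],
    [0, 0, 0, 0, 0, 0.78, 1],
    [0, 0, 0, 0, 0, 0.78, 1],
    [0, 0, 0, 0, 0, 0, 1]
  ]
}}

```text
t: 2.45
tool_pos: [386.6, -281.0, 222.7]
tcp_rot: [3.141, 0.004, 0.0]
ft_force: [0.1, 0.5, 0.2]
grip_width: 87.0
grip_force: 0.0
```

Run:
```python
from h import *
s=state();print(s['t'],s['tool_pos'],s['tcp_rot'],s['ft_force'])
p=read_camera('wrist');cv2.imwrite('pics/w1.png',p['image'][:,:,::-1])
print(np.round(p['tool_from_camera'],3).tolist(),np.round(p['mtx']).tolist())
print('proj',proj(p,(427,-212,108),s),proj(p,(579,-45,187),s))
for f in recognise(p,'tin_open'):print(f['p'],f['position'])
```

```text
2.45 [ 386.62509676 -281.01456919  222.71300677] [3.14124805e+00 3.76617837e-03 3.88586503e-04] [0.07041026 0.4617755  0.20702518]
[[-0.0, 0.962, 0.274, 72.949], [1.0, 0.0, -0.0, -0.364], [-0.0, 0.274, -0.962, -162.205], [0.0, 0.0, 0.0, 1.0]] [[348.0, 0.0, 319.0], [0.0, 348.0, 206.0], [0.0, 0.0, 1.0]]
proj (np.float64(232.3233235119232), np.float64(149.83258060516803)) (np.float64(-201.86865982430703), np.float64(-169.0189229119792))
0.92 [531.3, -191.9, 23.3]
0.85 [365.9, -313.7, 21.9]
0.66 [431.9, -224.3, 18.6]
```

View pics/w1.png

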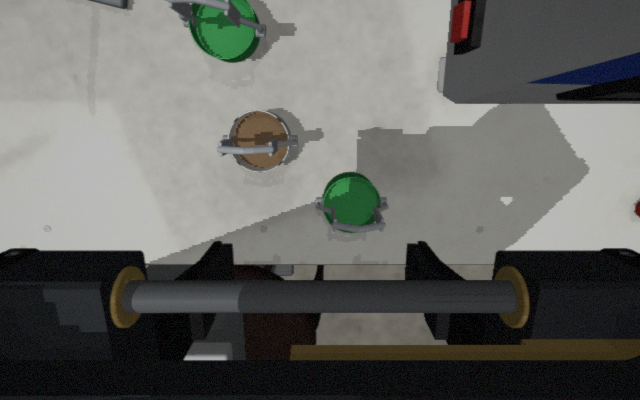

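The wrist view shows the brown soil tin at (260,140), with its bar about (222–275, 149). The green look-alikes are at (225,25) and (350,200). The brown, lidless tin is the one meant. I'll go closer to look.

Emit:
{"method": "carry_out", "body": {
  "plan": [
    [0.3, -0.8, 0, 0, 0, 0, 1],
    [0.1, -0.7, 0, 0, 0, 0, 1],
    [0, -0.6, 0, 0, 0, 0, 1],
    [0, 0, 0, 0, 0, 0, 1]
  ]
}}

```text
t: 2.95
tool_pos: [397.4, -215.7, 222.4]
tcp_rot: [-3.14, -0.007, 0.002]
ft_force: [0.0, 0.4, 0.0]
grip_width: 86.8
grip_force: 0.0
```

Run:
```python
from h import *
s=state();print(s['t'],s['tool_pos'],s['tcp_rot'])
p=read_camera('wrist')
print('proj',proj(p,(427,-212,108),s))
c=p['image'][110:270,220:420,::-1]
cv2.imwrite('pics/w2.png',cv2.resize(c,None,fx=3.75,fy=3.75,interpolation=cv2.INTER_CUBIC))
import pickle;pickle.dump((p,s),open('w2.pkl','wb'))
```

```text
2.95 [ 397.37916781 -215.74543511  222.38764347] [-3.13991295e+00 -7.17988518e-03  2.45273295e-03]
proj (np.float64(315.3575637132305), np.float64(163.34949518558255))
```

View pics/w2.png

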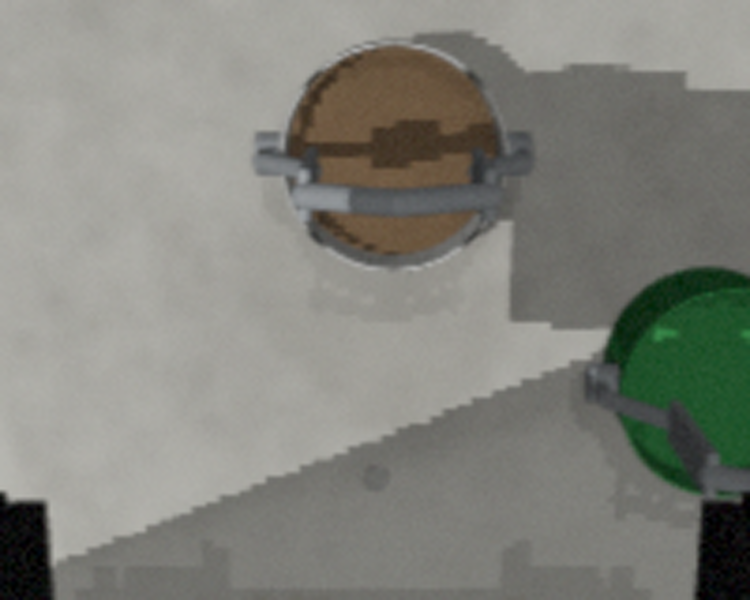

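This crop shows the open soil tin. Its rim centre is about (395,155) in the crop, with the bar from (297,198) to (500,195) and its middle at (398,202).

Run:
```python
from h import *
import pickle;p,s=pickle.load(open('w2.pkl','rb'))
for n,u,v,z in(('L',297,198,97),('R',500,195,97),('M',398,202,108),('rim',395,155,34),('legL',267,150,38),('legR',520,150,38)):
    print(n,np.round(ray(p,220+u/3.75,110+v/3.75,z,s),1))
```

```text
L [ 425.7 -198.5   97. ]
R [ 426.5 -243.3   97. ]
M [ 426.6 -220.6  108. ]
rim [ 427.5 -221.1   34. ]
legL [ 429.1 -187.3   38. ]
legR [ 429.4 -254.    38. ]
```

Emit:
{"method": "carry_out", "body": {
  "plan": [
    [0.6, 0.1, 0.2, 0, 0, 0, 1],
    [0.4, 0.08, 0.7, 0, 0, 0, 1],
    [0, 0, 0.9, 0, 0, 0, 1],
    [0, 0, 0.9, 0, 0, 0, 1],
    [0, 0, 0, 0, 0, 0, 1]
  ]
}}

```text
t: 3.5
tool_pos: [426.6, -223.0, 138.9]
tcp_rot: [-3.138, -0.002, 0.008]
ft_force: [-0.6, 0.6, -0.3]
grip_width: 86.6
grip_force: 0.0
```

Run:
```python
from h import *
s=state();print(s['t'],s['tool_pos'],s['tcp_rot'])
p=read_camera('wrist')
cv2.imwrite('pics/w3.png',p['image'][:,:,::-1])
```

```text
3.5 [ 426.59221477 -223.02429754  138.89362007] [-3.13760139e+00 -2.15859786e-03  8.10463243e-03]
```

View pics/w3.png

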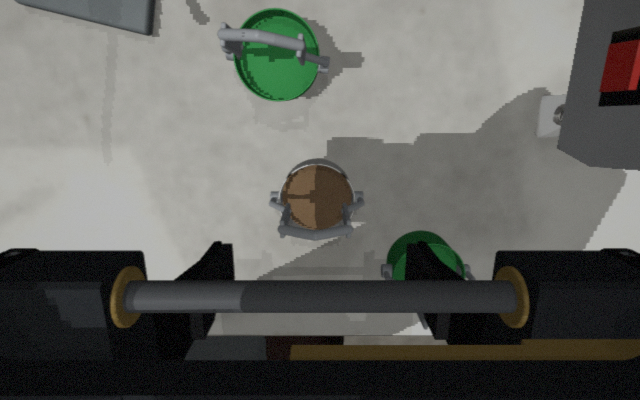

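The bar sits centrally between the fingers, at about (316,230) in the picture, so I'll descend and grip.

Emit:
{"method": "carry_out", "body": {
  "plan": [
    [0, -0.07, 0.7, 0, 0, 0, 1],
    [0, 0, 0.8, 0, 0, 0, 1],
    [0, 0, 0.7, 0, 0, 0, 1],
    [0, 0, 0.05, 0, 0, 0, 1],
    [0, 0, 0, 0, 0, 0, 0.3]
  ]
}}

```text
t: 4.05
tool_pos: [429.0, -222.3, 75.0]
tcp_rot: [3.14, 0.002, 0.002]
ft_force: [-0.1, 0.2, 0.2]
grip_width: 84.0
grip_force: 0.0
```

Emit:
{"method": "carry_out", "body": {
  "plan": [
    [0, 0, 0, 0, 0, 0, 0.2],
    [0, 0, 0, 0, 0, 0, 0.2],
    [0, 0, 0, 0, 0, 0, 0.2],
    [0, 0, 0, 0, 0, 0, 0.2],
    [0, 0, 0, 0, 0, 0, 0.2]
  ]
}}

```text
t: 4.55
tool_pos: [428.4, -221.3, 74.3]
tcp_rot: [3.141, 0.003, 0.001]
ft_force: [0.3, 1.0, -0.0]
grip_width: 46.7
grip_force: 0.2
```

Emit:
{"method": "carry_out", "body": {
  "plan": [
    [0, 0, 0, 0, 0, 0, 0.6],
    [0, 0, 0.12, 0, 0, 0, 0.6],
    [0, 0, 0, 0, 0, 0, 0.1],
    [0, 0, 0, 0, 0, 0, 0.1],
    [0, 0, 0, 0, 0, 0, 0.1]
  ]
}}

```text
t: 5.05
tool_pos: [428.2, -221.2, 70.2]
tcp_rot: [-3.141, -0.003, 0.001]
ft_force: [-0.4, -0.1, -1.6]
grip_width: 43.7
grip_force: 29.8
```

Emit:
{"method": "carry_out", "body": {
  "plan": [
    [0, 0, 0, 0, 0, 0, 0.1],
    [0, 0, 0, 0, 0, 0, 0.1],
    [0, 0, 0, 0, 0, 0, 0.1],
    [0, 0, 0, 0, 0, 0, 0.1]
  ]
}}

```text
t: 5.45
tool_pos: [428.3, -221.3, 70.4]
tcp_rot: [-3.142, -0.003, 0.0]
ft_force: [0.0, -0.7, -1.6]
grip_width: 43.8
grip_force: 29.8
```

The handle is gripped: width 43.7 mm, force 30 N. Next I'll lift it.

Emit:
{"method": "carry_out", "body": {
  "plan": [
    [0, 0, -0.15, 0, 0, 0, 0.1],
    [0, 0, -0.3, 0, 0, 0, 0.1],
    [0, 0, -0.4, 0, 0, 0, 0.1],
    [0, 0, -0.5, 0, 0, 0, 0.1],
    [0, 0, -0.5, 0, 0, 0, 0.1]
  ]
}}

```text
t: 5.95
tool_pos: [428.3, -221.3, 127.1]
tcp_rot: [3.141, 0.003, 0.0]
ft_force: [0.3, 0.5, -0.9]
grip_width: 43.9
grip_force: 29.8
```

Emit:
{"method": "carry_out", "body": {
  "plan": [
    [0, 0, -0.5, 0, 0, 0, 0.1],
    [0, 0, -0.5, 0, 0, 0, 0.1],
    [0, 0, -0.5, 0, 0, 0, 0.1],
    [0, 0, -0.5, 0, 0, 0, 0.1],
    [0, 0, -0.4, 0, 0, 0, 0.1]
  ]
}}

```text
t: 6.45
tool_pos: [428.4, -221.3, 199.6]
tcp_rot: [3.141, 0.003, 0.002]
ft_force: [0.7, 0.0, -1.6]
grip_width: 44.0
grip_force: 29.8
```

Emit:
{"method": "carry_out", "body": {
  "plan": [
    [0, 0, -0.15, 0, 0, 0, 0.1],
    [0.1, -0.15, 0, 0, 0, 0, 0.1],
    [0.1, -0.3, 0, 0, 0, 0, 0.1],
    [0.15, -0.45, 0, 0, 0, 0, 0.1],
    [0.15, -0.5, 0, 0, 0, 0, 0.1]
  ]
}}

```text
t: 6.95
tool_pos: [443.1, -177.7, 201.7]
tcp_rot: [-3.14, -0.002, 0.002]
ft_force: [0.2, -0.1, -1.3]
grip_width: 43.8
grip_force: 29.8
```

Emit:
{"method": "carry_out", "body": {
  "plan": [
    [0.15, -0.5, 0, 0, 0, 0, 0.1],
    [0.15, -0.5, 0, 0, 0, 0, 0.1],
    [0.15, -0.5, 0, 0, 0, 0, 0.1],
    [0.15, -0.5, 0, 0, 0, 0, 0.1],
    [0.15, -0.5, 0, 0, 0, 0, 0.1]
  ]
}}

```text
t: 7.45
tool_pos: [465.2, -102.1, 201.7]
tcp_rot: [-3.14, -0.004, 0.003]
ft_force: [-1.1, 0.2, -1.6]
grip_width: 44.0
grip_force: 29.8
```

Emit:
{"method": "carry_out", "body": {
  "plan": [
    [0.15, -0.5, 0, 0, 0, 0.2, 0.1],
    [0.15, -0.5, 0, 0, 0, 0.35, 0.1],
    [0.15, -0.5, 0, 0, 0, 0.4, 0.1],
    [0.15, -0.45, 0, 0, 0, 0.4, 0.1],
    [0.1, -0.3, 0, 0, 0, 0.4, 0.1]
  ]
}}

```text
t: 7.95
tool_pos: [489.7, -35.7, 201.7]
tcp_rot: [-3.128, 0.285, 0.003]
ft_force: [-0.0, -0.1, -0.9]
grip_width: 43.9
grip_force: 29.8
```

Emit:
{"method": "carry_out", "body": {
  "plan": [
    [0.05, -0.2, 0, 0, 0, 0.25, 0.1],
    [0, -0.1, 0, 0, 0, 0.12, 0.1],
    [0, 0, 0, 0, 0, 0, 0.1],
    [0, 0, 0, 0, 0, 0, 0.1]
  ]
}}

```text
t: 8.35
tool_pos: [493.0, -29.2, 202.1]
tcp_rot: [-3.123, 0.344, 0.001]
ft_force: [-0.3, -0.7, -1.2]
grip_width: 43.9
grip_force: 29.8
```

Run:
```python
from h import *
s=state();print(s['t'],s['tool_pos'],s['tcp_rot'])
p=read_camera('wrist')
cv2.imwrite('pics/w4.png',p['image'][:,:,::-1])
for f in recognise(p,'hook_stand'):print(f['p'],f['position'])
c=read_camera('top');cv2.imwrite('pics/t4.png',c['image'][:,:,::-1])
import pickle;pickle.dump((p,s,c),open('w4.pkl','wb'))
```

```text
8.35 [492.99815883 -29.17761742 202.14276471] [-3.12264214e+00  3.43962925e-01  1.47491998e-03]
0.32 [476.9, 160.9, 38.8]
```

View pics/w4.png

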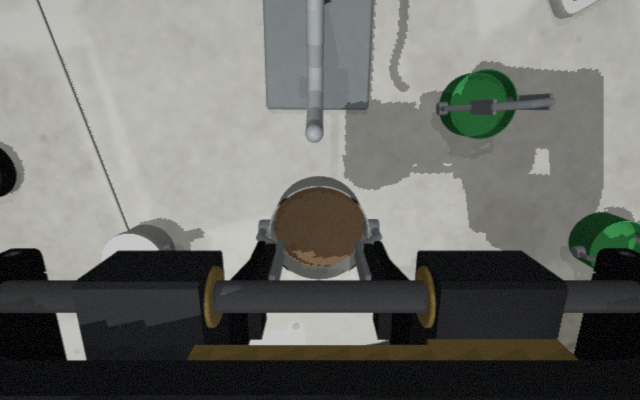

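The tin is in the grip with the soil intact. The hook tip is at (314,132), its arm runs straight up the picture, and the base's near corners are at (267,107) and (369,109).

Run:
```python
from h import *
import pickle;p,s,c=pickle.load(open('w4.pkl','rb'))
Rt=R.from_rotvec(s['tcp_rot']).as_matrix();print(Rt.round(3))
g=lambda u,v,z:ray(p,u,v,z,s)
tip=g(314,132,210);a=g(315,40,195);b1=g(267,107,12);b2=g(369,109,12);b3=g(264,2,12);b4=g(373,2,12)
for n,v in zip(('tip','arm','b1','b2','b3','b4'),(tip,a,b1,b2,b3,b4)):print(n,v.round(1),'tool',(Rt.T@(v-s['tool_pos'])).round(1))
d=b2-b1;print('yaw front edge',np.degrees(np.arctan2(d[0],-d[1])))
for e in(a-tip,b3-b1,b4-b2):print(np.degrees(np.arctan2(e[1],e[0])))
```

```text
[[ 0.976 -0.218 -0.001]
 [-0.218 -0.976  0.   ]
 [-0.001  0.    -1.   ]]
tip [554.5 -40.7 210. ] tool [62.5 -2.2 -7.9]
arm [592.5 -49.6 195. ] tool [101.6  -1.7   7. ]
b1 [575.1   4.3  12. ] tool [ 73.1 -50.6 190.1]
b2 [551.7 -92.2  12. ] tool [ 71.1  48.7 190.1]
b3 [663.6 -16.6  12. ] tool [164.  -49.5 190. ]
b4 [ 642.2 -112.3   12. ] tool [163.9  48.7 190. ]
yaw front edge -13.675855094149084
-13.180603959561802
-13.25789859191554
-12.569459490661878
```

Emit:
{"method": "carry_out", "body": {
  "plan": [
    [0.15, -0.03, 0, 0, 0, 0, 0.1],
    [0.3, -0.04, 0, 0, 0, 0, 0.1],
    [0.4, 0, 0, 0, 0, 0, 0.1],
    [0.5, 0, 0, 0, 0, 0, 0.1],
    [0.5, 0, 0, 0, 0, 0, 0.1]
  ]
}}

```text
t: 9.0
tool_pos: [549.8, -40.1, 202.5]
tcp_rot: [3.122, -0.345, 0.002]
ft_force: [0.7, 0.2, -0.8]
grip_width: 43.5
grip_force: 29.8
```

Emit:
{"method": "carry_out", "body": {
  "plan": [
    [0.4, 0, 0, 0, 0, 0, 0.1],
    [0.3, 0, 0, 0, 0, 0, 0.1],
    [0.2, 0, 0, 0, 0, 0, 0.1],
    [0.1, 0, 0, 0, 0, 0, 0.1],
    [0, 0, 0, 0, 0, 0, 0.1]
  ]
}}

```text
t: 9.5
tool_pos: [577.3, -46.2, 202.3]
tcp_rot: [-3.122, 0.345, 0.0]
ft_force: [-0.9, -0.2, -1.3]
grip_width: 43.8
grip_force: 29.8
```

Run:
```python
from h import *
s=state();print(s['t'],s['tool_pos'],s['tcp_rot'],s['ft_force'])
p=read_camera('scene');w=read_camera('wrist')
Rt=R.from_rotvec(s['tcp_rot']).as_matrix();bar=s['tool_pos']+Rt@[-1,0,-37.6];print('bar',bar,proj(p,bar),proj(p,(554.5,-40.7,214)))
u,v=map(int,proj(p,bar));c=p['image'][v-45:v+55,u-60:u+60,::-1]
a=cv2.resize(c,None,fx=3.8,fy=3.8,interpolation=cv2.INTER_CUBIC)
b=w['image'][:,140:500,::-1];b=cv2.resize(b,(342,380))
cv2.imwrite('pics/s5.png',np.hstack([a,b]));print(a.shape,b.shape)
```

```text
9.5 [577.34777245 -46.18359063 202.33332121] [-3.12249993e+00  3.45206963e-01  4.99138177e-04] [-0.8861712  -0.24884752 -1.32219157]
bar [576.38351467 -45.9690245  239.93364259] (np.float64(305.33168360463173), np.float64(154.12006816114518)) (np.float64(310.09026430822496), np.float64(165.29161458165404))
(380, 456, 3) (380, 342, 3)
```

View pics/s5.png

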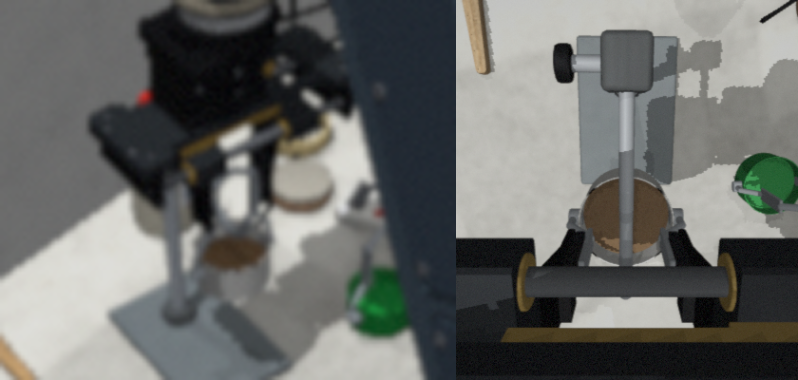

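Right half (wrist view): the hook arm runs centrally between the straps at column 627, and the clamp block spans rows 30–92.

Run:
```python
from h import *
s=state();p=read_camera('wrist');Rt=R.from_rotvec(s['tcp_rot']).as_matrix()
for v in(30,83,92):
  for z in (207,183):print(v,z,(Rt.T@(ray(p,140+171/.95,v/.95,z,s)-s['tool_pos'])).round(1))
```

```text
30 207 [102.8   0.5  -4.7]
30 183 [107.3   0.5  19.3]
83 207 [81.1  0.5 -4.7]
83 183 [82.3  0.5 19.3]
92 207 [77.2  0.5 -4.7]
92 183 [77.8  0.5 19.3]
```

Emit:
{"method": "carry_out", "body": {
  "plan": [
    [0, 0, 0.15, 0, 0, 0, 0.1],
    [0, 0, 0.3, 0, 0, 0, 0.1],
    [0, 0, 0.4, 0, 0, 0, 0.1],
    [0, 0, 0.3, 0, 0, 0, 0.1],
    [0, 0, 0.2, 0, 0, 0, 0.1]
  ]
}}

```text
t: 10.15
tool_pos: [576.4, -46.0, 160.3]
tcp_rot: [-3.122, 0.345, 0.004]
ft_force: [0.4, -0.4, -1.8]
grip_width: 44.1
grip_force: 29.8
```

Emit:
{"method": "carry_out", "body": {
  "plan": [
    [0, 0, 0.15, 0, 0, 0, 0.1],
    [0, 0, 0.1, 0, 0, 0, 0.1],
    [0, 0, 0.05, 0, 0, 0, 0.1],
    [0, 0, 0, 0, 0, 0, 0.1],
    [0, 0, 0, 0, 0, 0, 0.1]
  ]
}}

```text
t: 10.65
tool_pos: [577.5, -46.2, 153.3]
tcp_rot: [3.122, -0.345, 0.001]
ft_force: [-0.2, 0.8, -1.1]
grip_width: 43.4
grip_force: 29.8
```

Emit:
{"method": "carry_out", "body": {
  "plan": [
    [0, 0, 0.06, 0, 0, 0, 0.1],
    [0, 0, 0.03, 0, 0, 0, 0.1],
    [0, 0, 0, 0, 0, 0, 0.1]
  ]
}}

```text
t: 10.95
tool_pos: [577.3, -46.2, 150.3]
tcp_rot: [3.123, -0.345, 0.0]
ft_force: [0.3, 1.7, -1.4]
grip_width: 43.5
grip_force: 29.8
```

Emit:
{"method": "carry_out", "body": {
  "plan": [
    [0, 0, 0.03, 0, 0, 0, 0.1],
    [0, 0, 0, 0, 0, 0, 0.1]
  ]
}}

```text
t: 11.15
tool_pos: [577.7, -46.1, 149.8]
tcp_rot: [-3.122, 0.345, -0.002]
ft_force: [-0.3, 1.6, 0.9]
grip_width: 43.7
grip_force: 29.8
```

Contact came at the expected height, with the load now taken by the hook. I'll settle it slightly, then release.

Emit:
{"method": "carry_out", "body": {
  "plan": [
    [0, 0, 0.02, 0, 0, 0, 0.1],
    [0, 0, 0, 0, 0, 0, 0.1]
  ]
}}

```text
t: 11.35
tool_pos: [577.8, -46.2, 149.7]
tcp_rot: [3.123, -0.345, 0.002]
ft_force: [-1.4, 0.6, 4.0]
grip_width: 43.6
grip_force: 29.8
```

Emit:
{"method": "carry_out", "body": {
  "plan": [
    [0, 0, 0, 0, 0, 0, 0.6],
    [0, 0, 0, 0, 0, 0, 0.6],
    [0, 0, 0, 0, 0, 0, 0.8],
    [0, 0, 0, 0, 0, 0, 1],
    [0, 0, 0, 0, 0, 0, 1]
  ]
}}

```text
t: 11.85
tool_pos: [577.2, -46.2, 148.5]
tcp_rot: [-3.122, 0.345, 0.001]
ft_force: [-0.6, 1.0, -0.1]
grip_width: 68.4
grip_force: 0.0
```

Run:
```python
from h import *
s=state();print(s['t'],s['tool_pos'],s['ft_force'],s['grip_width'])
p=read_camera('scene');w=read_camera('wrist')
c=p['image'][120:220,245:365,::-1]
a=cv2.resize(c,None,fx=3.8,fy=3.8,interpolation=cv2.INTER_CUBIC)
b=cv2.resize(w['image'][:,140:500,::-1],(342,380))
cv2.imwrite('pics/s6.png',np.hstack([a,b]))
```

```text
11.85 [577.16597174 -46.17697262 148.50766275] [-0.55110105  0.9961327  -0.08596824] 68.43747412445026
```

View pics/s6.png

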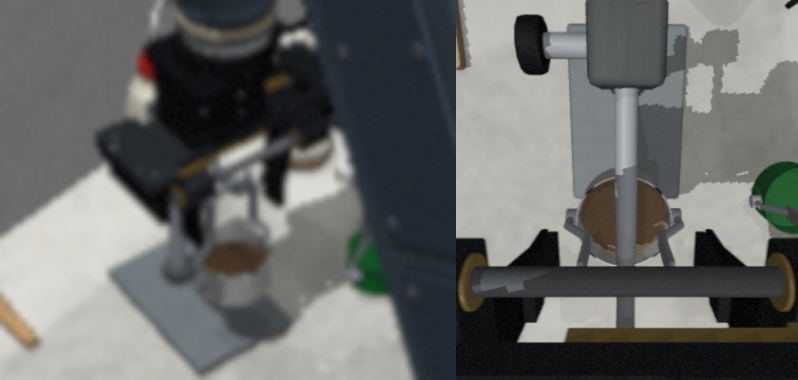

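The tin hangs level in the bend with the fingers clear on both sides (right half). I'll open fully and rise.

Emit:
{"method": "carry_out", "body": {
  "plan": [
    [0, 0, 0, 0, 0, 0, 1],
    [0, 0, 0, 0, 0, 0, 1],
    [0, 0, 0, 0, 0, 0, 1],
    [0, 0, -0.2, 0, 0, 0, 1],
    [0, 0, -0.4, 0, 0, 0, 1]
  ]
}}

```text
t: 12.45
tool_pos: [576.6, -46.0, 166.6]
tcp_rot: [-3.122, 0.345, 0.003]
ft_force: [0.2, -0.4, -0.5]
grip_width: 86.9
grip_force: 0.0
```

Emit:
{"method": "carry_out", "body": {
  "plan": [
    [0, 0, -0.5, 0, 0, 0, 1],
    [0, 0, -0.6, 0, 0, 0, 1],
    [0, 0, -0.7, 0, 0, 0, 1],
    [0, 0, -0.8, 0, 0, 0, 1],
    [0, 0, -0.8, 0, 0, 0, 1]
  ]
}}

```text
t: 12.95
tool_pos: [577.3, -46.2, 270.8]
tcp_rot: [3.122, -0.345, 0.002]
ft_force: [-0.0, 0.2, -0.3]
grip_width: 86.9
grip_force: 0.0
```

Emit:
{"method": "carry_out", "body": {
  "plan": [
    [-0.8, 0, -0.5, 0, 0, 0, 1],
    [-0.8, 0, 0, 0, 0, 0, 1],
    [-0.8, 0, 0, 0, 0, 0, 1],
    [-0.8, 0, 0, 0, 0, 0, 1],
    [0, 0, 0, 0, 0, 0, 1]
  ]
}}

```text
t: 13.45
tool_pos: [480.5, -24.1, 284.7]
tcp_rot: [-3.122, 0.345, 0.003]
ft_force: [0.0, -0.5, -0.2]
grip_width: 87.2
grip_force: 0.0
```

Emit:
{"method": "carry_out", "body": {
  "plan": [
    [0, 0, 0, 0, 0, 0, 1],
    [0, 0, 0, 0, 0, 0, 1],
    [0, 0, 0, 0, 0, 0, 1],
    [0, 0, 0, 0, 0, 0, 1],
    [0, 0, 0, 0, 0, 0, 1]
  ]
}}

```text
t: 13.95
tool_pos: [484.0, -25.4, 283.5]
tcp_rot: [-3.122, 0.345, 0.0]
ft_force: [-0.4, -0.2, -0.2]
grip_width: 87.3
grip_force: 0.0
```

Run:
```python
from h import *
def shot():
    p=read_camera('scene');w=read_camera('wrist');return p,w
p,w=shot();s=state();print(s['t'],s['tool_pos'],s['ft_force'])
c=p['image'][120:220,245:365,::-1]
a=cv2.resize(c,None,fx=3.8,fy=3.8,interpolation=cv2.INTER_CUBIC)
b=cv2.resize(w['image'][:,140:500,::-1],(342,380))
cv2.imwrite('pics/s7.png',np.hstack([a,b]))
for i in range(6):
    p2,w2=shot();d=np.abs(w2['image'].astype(int)-w['image'])[:260,200:450].sum(2);print((d>60).sum())
for f in recognise(p2,'tin_lidded'):print(f['p'],f['position'])
```

```text
14.05 [483.79270619 -25.26621629 283.55818147] [0.10754975 0.58622844 0.45583128]
131
202
204
181
186
170
0.68 [456.6, 178.0, 34.6]
```

View pics/s7.png

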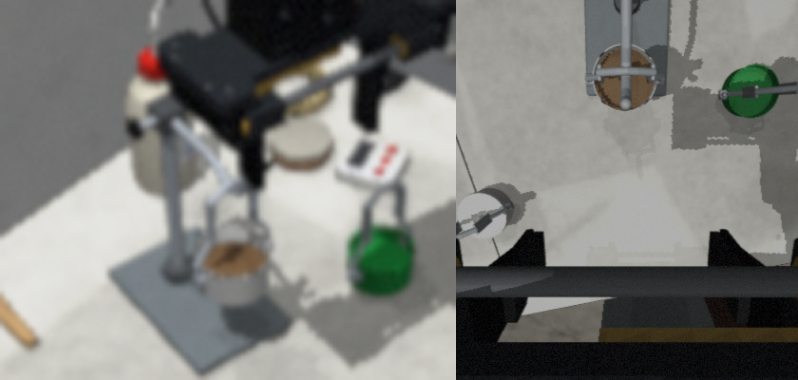

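The bar lies across the hook at (625,72), inside the tip. The tin hangs upright, and the lidded tin hasn't moved. I'll let it settle and then hand in.

Emit:
{"method": "carry_out", "body": {
  "plan": [
    [0, 0, 0, 0, 0, 0, 1],
    [0, 0, 0, 0, 0, 0, 1],
    [0, 0, 0, 0, 0, 0, 1],
    [0, 0, 0, 0, 0, 0, 1],
    [0, 0, 0, 0, 0, 0, 1]
  ]
}}

```text
t: 15.2
tool_pos: [483.6, -25.2, 283.8]
tcp_rot: [-3.123, 0.345, -0.0]
ft_force: [0.3, 0.4, -0.1]
grip_width: 86.8
grip_force: 0.0
```

Emit:
{"method": "carry_out", "body": {
  "plan": [
    [0, 0, 0, 0, 0, 0, 1],
    [0, 0, 0, 0, 0, 0, 1],
    [0, 0, 0, 0, 0, 0, 1],
    [0, 0, 0, 0, 0, 0, 1],
    [0, 0, 0, 0, 0, 0, 1]
  ]
}}

```text
t: 15.7
tool_pos: [483.6, -25.2, 283.8]
tcp_rot: [-3.123, 0.345, -0.0]
ft_force: [-1.2, -0.7, 0.1]
grip_width: 87.6
grip_force: 0.0
```

Emit:
{"method": "carry_out", "body": {
  "plan": [
    [0, 0, 0, 0, 0, 0, 1],
    [0, 0, 0, 0, 0, 0, 1],
    [0, 0, 0, 0, 0, 0, 1],
    [0, 0, 0, 0, 0, 0, 1],
    [0, 0, 0, 0, 0, 0, 1]
  ]
}}

```text
t: 16.2
tool_pos: [483.6, -25.2, 283.8]
tcp_rot: [3.123, -0.345, 0.0]
ft_force: [-0.0, -0.8, 0.1]
grip_width: 86.9
grip_force: 0.0
```

Run:
```python
from h import *
w=[read_camera('wrist')['image'].astype(int) for _ in range(8)]
for x in w[1:]:
    d=np.abs(x-w[0]).sum(2)>60;print(d[:130,280:360].sum(),d[130:260,280:360].sum())
print(hand_in())
```

```text
0 0
0 0
0 0
0 0
0 0
0 0
0 0
the job is handed in; nothing more can be done
None
```

The open tin of soil now hangs upright and still by its handle in the bend of the hook; the lidded tin stands where it was, the gripper is clear, and the job was handed in at about 16.6 s (verdict not shown).

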